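# Start a large coffee on the capsule machine

## Task

The capsule is in the coffee machine and the mug is under its spout, so start a large coffee: with the fingertips push the raised chrome lever down until it is fully home, then lightly press the larger of the two buttons on top well in, so that it switches, and let it come back out. Do not press the smaller button, do not lift or shove the machine or raise its lever, leave the mug, the cup on top and everything else standing as they are, and finish with the hand withdrawn.

Things in the scene. Friction and masses are not known exactly. Their poses are not given: they have to be found in the camera images.
- machine: white capsule coffee machine, 300 long (x) x 120 wide (y) x 195 high, about 2.6 kg, standing loose on the counter; origin under its centre, x axis to its back (water tank), -x to its front (spout, mug), z up; flat top at z 195, with a U-shaped lever hinged over it and two steel buttons on a black panel. Its front looks to world -x, turned up to 29 degrees either way
- lever_hinge (a point): middle of the lever's hinge axis, at (-20, 0, 208) in the machine's frame; the axis runs along the machine's y
- lever (a joint): angle of the lever in rad: 0 = fully home (level, its bar over the front edge of the top, 13 above it), larger = raised, 1.15 at most; it stays where it is left, by friction of 0.22 N m (about 2 to 3 N down on the bar), and meets a hard stop at home. Raised, its bar hangs over the buttons
- lever_bar (a point): middle of the lever's chrome cross bar, on the bar's axis: a round bar 18 thick in its middle 100, along the machine's y, 125 from the hinge axis; joined at its ends to two side arms 12 thick, 69 either side of the middle. As the lever closes the bar moves on an arc, forward (machine -x) and down
- large_button_top (a point): centre of the top face of the LARGER button: steel, round, 26 across, standing 11 above the machine's top, 26 to the machine's +y side, at (-76, 26, 206) in the machine's frame when out; it goes straight down into the machine
- large_button (a joint): how far the larger button is pressed, m: 0 = out, 0.007 = fully in; it switches at 0.003; its spring takes 1 N to start, 4 N at 0.003 and 8 N fully in, and returns it; below that is a hard stop, so press slowly, under 30 N
- small_button_top (a point): centre of the top face of the SMALLER button: steel, round, 16 across, standing 11 above the top, at (-76, -26, 206) in the machine's frame; must not be pressed
- small_button (a joint): how far the smaller button is pressed, m: 0 = out, 0.007 = fully in
- mug: white mug with a handle, 74 across, 78 high, standing on the drip grid under the spout; origin under its centre; bystander
- espresso_cup: small white cup without handle, 58 across, 50 high, standing on the rear of the machine's top; origin under its centre; bystander
- sugar_jar: glass jar with steel cap, 76 across, 115 high, beside the machine; origin under its centre; bystander
- spice_can: metal can with paper label, 60 across, 100 high, beside the machine; origin under its centre; bystander
- capsule_a: aluminium coffee capsule, 37 across, 28 high, standing on the counter to the front of the machine; origin under its centre; bystander
- capsule_b: a second capsule like it; bystander
- spoon: steel spoon 150 long lying on the counter in front of the machine; bystander
- soap_bottle: dish-soap bottle, 62 across, 190 high, on the right near the robot; origin under its centre; bystander

How it is judged:
By the outcome, as a careful person would: the job done as asked, in the order asked, and still so for the second after the job is handed in, with the robot touching nothing.
It also fails if it takes over 38 s, if anything falls off the work surface, if the arm or the gripper's body presses on something with over 40 N, if the wrist force passes 120 N, or if a joint passes its speed limit or range.

## Robot

A 6-joint arm with a two-finger parallel gripper is mounted at the origin on the work surface. World frame = base frame: x ahead of the robot, y to its left, z up, the work surface at z = 0. Lengths are in m, angles in degrees, forces in N, time in s.
With the tool pointing down it reaches from about 0.4 to 0.825 m from the base axis. Payload 7 kg.
Tool frame: the origin (TCP) lies between the finger pads; the fingertips stand 22 mm ahead of it and the grasp point (between the pads) lies 3 mm ahead of it; z points along the fingers, y is the line along which they close (so a half turn about z gives the same grasp; the last joint's range is limited). The gripper opens to 88 mm and grips with 3 to 60 N. Pads are 19 mm wide; open, the fingers measure 130 mm over their backs; the gripper's body (78 mm by 193 mm) begins 47 mm behind the grasp point.
Start: joints at [-60.499, 20.546, 0.682, 0, -70.136, -16.507], TCP at [0.152, -0.658, 0.249] pointing down, gripper open.
Joint ranges: [-176.03, 176.03], [-82.01, 121.73], [-58.28, 71.71], [-173.87, 95.51], [-174.79, -0.11], [-173.66, 173.66]. Speed limits (degrees/s): [136.94, 136.94, 172.46, 180, 180, 180].

## Interface

Orientations are given as [roll, pitch, yaw] about the fixed x, y, z axes, in that order (R = Rz(yaw) Ry(pitch) Rx(roll)).
In Python, from plant import r, vision gives the robot as it stands.
- The arm moves only by the shell command python3 -m pendant 'ROWS' [FORCE]. ROWS is JSON, a list that holds one entry, the list of rows, each a list of 7 numbers: the shift along the tool's x, y, z scaled (see below), then the turn, a rotation vector about the tool's x, y, z scaled (see below), then the opening, from -1 (shut) to 1 (fully open). In form: [[[x, y, z, wx, wy, wz, fingers], ...]]. A call has exactly 8 rows; each row shifts and turns the commanded pose from where the row before left it, along the tool's axes as they then stand; what a row does not reach is not made up. The controller multiplies each number of a shift by 20 mm and each number of a turn by 4 degrees. A row lasts 1/10 s, in which the tool goes at most 50 mm and 8.59 degrees, less where a joint would pass 70% of its speed; a pose out of reach is approached as far as the arm can. A call with a number of a shift or a turn outside -1 to 1 is refused whole. A call with a gripper value outside its range is refused whole. The fingers move at their own pace and stop on an object; FORCE is the grip in N (left out, the last holds). Time passes only in rows, so rows that do not move let the fingers close, or fill a call up. It gives the time, the measured TCP pose, the force, the opening and the grip force at its end, in the units of the state.
- r.get_state(): the state, without advancing time (a new reading comes with each control period).
- vision.capture(name): name is "scene" or "top"; returns a dict with "frame" (420x560x3 uint8, blue, green, red), "depth" (420x560 float32, m along the optical axis (not along the pixel's ray), 0 where there is no reading), "camera_matrix" (3x3 intrinsics, pixels), "extrinsics" (4x4, takes a point from world to camera coordinates). Camera axes: x right, y up, looking along -z (the intrinsics and any distortion apply to the point x, -y, -z); pixel columns grow to the right and rows downward; lengths in m; the calibration is good to about 2 mm. A picture is of the moment at which its call begins.
- r.close_job(): hands the job in; it is judged then, once.
The state is a dict: "time_s": time; "joints": joint angles; "qd": joint speeds; "joint_torque": joint torques, N m; "tcp_pos": TCP position; "eef_rot": TCP orientation; "contact_force": force on the tool from outside, world axes, zero at the start; "moment": the same for the moment, N m; "gripper_width": finger opening in m; "gripper_force": force on a finger pad.
Only numpy, scipy, OpenCV 4.12 (cv2) and the standard library are available. Lean on these libraries where they do the work, as an engineer would, in place of code of your own. Each camera call takes 0.05 s, during which the arm holds its last target. There are 200 camera calls.

## Working session

There is one attempt and no reset: what is moved stays moved. The work goes in short steps, Python scripts to look and compute and a shell command to move; the robot and the scene stay as the last step left them, time stands still between calls to the robot, and variables do not carry over. Pictures are saved under pics/ and viewed, at most 10 in all, crops included, and the job is handed in when it is done.

```bash
mkdir -p pics; cat > h.py <<'E'
import numpy as np, cv2
from plant import r, vision
def cap(n):
    c=vision.capture(n); return c['frame'],c['depth'],np.array(c['camera_matrix']),np.array(c['extrinsics'])
def cloud(d,K,T):
    v,u=np.mgrid[:d.shape[0],:d.shape[1]]
    p=np.stack([(u-K[0,2])/K[0,0]*d,-(v-K[1,2])/K[1,1]*d,-d],-1)
    return (p-T[:3,3])@T[:3,:3]
E
python3 - <<'E'
from h import *
for n in("scene","top"):
    f,d,K,T=cap(n); cv2.imwrite(f'pics/{n}0.png',f); np.savez(f'{n}0.npz',f=f,d=d,K=K,T=T)
    print(n,K.round(1).tolist(),(-T[:3,:3].T@T[:3,3]).round(3),T[:3,:3].round(2).tolist(),(d>0).mean())
print(r.get_state())
E
```

```text
scene [[444.4, 0.0, 276.4], [0.0, 444.4, 213.1], [0.0, 0.0, 1.0]] [1.416 0.547 0.806] [[-0.59, 0.81, -0.02], [-0.44, -0.3, 0.85], [0.68, 0.51, 0.53]] 0.9959438775510204
top [[531.3, 0.0, 271.9], [0.0, 531.3, 209.2], [0.0, 0.0, 1.0]] [ 0.345 -0.066  1.65 ] [[0.0, -1.0, 0.0], [0.99, 0.0, 0.14], [-0.14, 0.0, 0.99]] 0.9961777210884354
{'time_s': 0.1, 'joints': array([-6.04971617e+01,  2.05890309e+01,  6.41153817e-01, -1.80929545e-02,
       -7.01351823e+01, -1.65064822e+01]), 'qd': array([ 0.10014671, -0.05417581,  0.12978002,  0.11696732,  0.07741925,
        0.01320964]), 'joint_torque': array([-1.98648115e-03, -5.84163487e+01,  2.93751991e+01,  7.01554030e+00,
        1.01614633e-02, -5.27913073e-05]), 'tcp_pos': array([ 0.15169432, -0.65734105,  0.24771222]), 'eef_rot': array([ 1.79915531e+02, -7.29287055e-03, -1.67009799e+02]), 'contact_force': array([-0.47447916,  0.14353087, -0.57854038]), 'moment': array([-0.03834044,  0.0194501 , -0.00378462]), 'gripper_force': 0.0, 'gripper_width': 0.0876118490778736}
```

View pics/scene0.png

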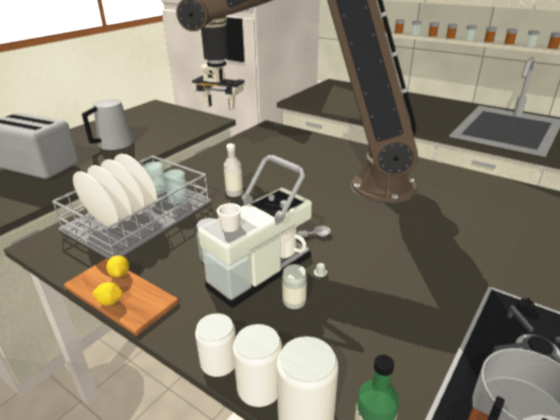

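View pics/top0.png

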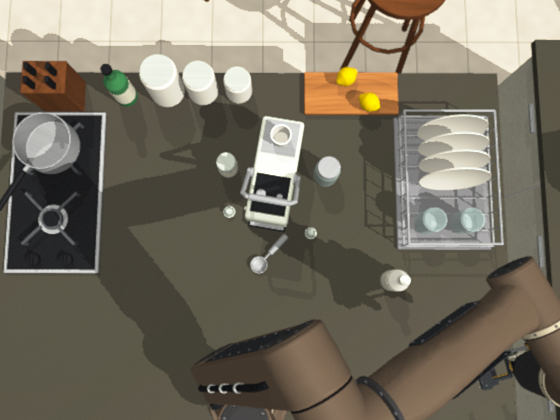

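The scene view shows the machine at about (255,240) with its lever raised, bar near (275,160). The top view shows the machine at about (273,172), the cup at (281,133), the lever around (270,190) and the jar and can on either side.

```bash
python3 - <<'E'
from h import *
P=[];C=[]
for n in("scene","top"):
    z=np.load(n+'0.npz'); p=cloud(z['d'],z['K'],z['T'])
    x,y,w,h=(190,140,130,160) if n=="scene" else (210,105,140,140)
    cr=cv2.resize(z['f'][y:y+h,x:x+w],None,fx=3,fy=3,interpolation=cv2.INTER_CUBIC); cv2.imwrite(f'pics/{n}c.png',cr)
    P.append(p)
p=P[1]; hsv=cv2.cvtColor(np.load('top0.npz')['f'],cv2.COLOR_BGR2HSV)
m=(abs(p[...,2]-.195)<.012)&(abs(p[...,1]+.06)<.2)&(p[...,0]>.3)&(p[...,0]<.8)
m=cv2.morphologyEx(m.astype(np.uint8),cv2.MORPH_OPEN,np.ones((3,3)))
n,l,s,c=cv2.connectedComponentsWithStats(m); print(s.tolist())
k=1+np.argmax(s[1:,4]); q=p[l==k]
print('z',np.percentile(q[:,2],[5,50,95]), cv2.minAreaRect((q[:,:2]*1000).astype(np.float32)))
print(cv2.boxPoints(cv2.minAreaRect((q[:,:2]*1000).astype(np.float32))))
vis=np.zeros((420,560,3),np.uint8)
# lever points: high points
for n,pp in zip(("scene","top"),P):
    mm=(pp[...,2]>.225)&(pp[...,2]<.4)&(abs(pp[...,1]+.06)<.15)&(pp[...,0]>.42)&(pp[...,0]<.66)
    q=pp[mm]; print(n,mm.sum()); print(q[np.argsort(-q[:,2])][::max(1,len(q)//25)].round(3).tolist())
E
```

```text
[[0, 0, 560, 420, 231440], [249, 120, 55, 81, 2825], [274, 132, 14, 11, 119], [245, 201, 45, 25, 816]]
z [0.18901784 0.19476513 0.20027365] ((692.0595703125, -78.40241241455078), (119.89673614501953, 228.97528076171875), 80.26945495605469)
[[ 5.6908685e+02 -1.1813822e+02]
 [ 7.9476801e+02 -1.5683844e+02]
 [ 8.1503229e+02 -3.8666603e+01]
 [ 5.8935114e+02  3.3615112e-02]]
scene 608
[[0.555, -0.096, 0.311], [0.558, -0.074, 0.309], [0.566, -0.015, 0.308], [0.57, -0.025, 0.307], [0.562, -0.081, 0.306], [0.563, -0.054, 0.305], [0.554, -0.113, 0.303], [0.568, -0.051, 0.301], [0.572, -0.042, 0.3], [0.556, -0.112, 0.298], [0.565, -0.066, 0.297], [0.571, -0.03, 0.294], [0.561, -0.125, 0.291], [0.566, -0.132, 0.285], [0.572, -0.124, 0.281], [0.602, 0.009, 0.276], [0.586, -0.127, 0.271], [0.59, -0.128, 0.266], [0.611, 0.009, 0.261], [0.587, -0.127, 0.256], [0.62, -0.0, 0.25], [0.602, -0.133, 0.246], [0.631, -0.002, 0.241], [0.612, -0.133, 0.235], [0.615, -0.141, 0.231], [0.644, 0.004, 0.226]]
top 529
[[0.561, -0.021, 0.319], [0.549, -0.08, 0.312], [0.547, -0.097, 0.311], [0.56, -0.028, 0.309], [0.545, -0.1, 0.309], [0.55, -0.087, 0.308], [0.55, -0.064, 0.308], [0.55, -0.074, 0.307], [0.545, -0.11, 0.307], [0.54, -0.103, 0.306], [0.548, -0.044, 0.305], [0.556, -0.036, 0.305], [0.553, -0.095, 0.304], [0.564, -0.054, 0.303], [0.553, -0.013, 0.302], [0.546, -0.054, 0.3], [0.572, 0.011, 0.298], [0.57, 0.016, 0.294], [0.567, -0.127, 0.286], [0.6, 0.004, 0.276], [0.58, -0.127, 0.269], [0.605, 0.01, 0.262], [0.615, 0.0, 0.254], [0.626, 0.003, 0.242], [0.63, 0.007, 0.233], [0.64, 0.004, 0.226]]
```

View pics/topc.png

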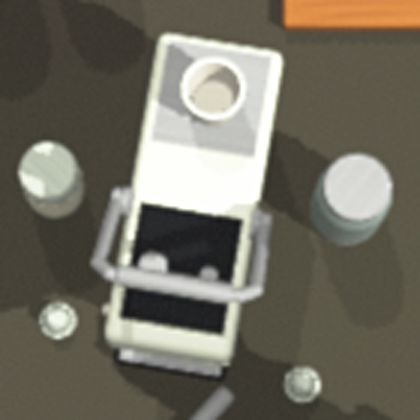

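View pics/scenec.png

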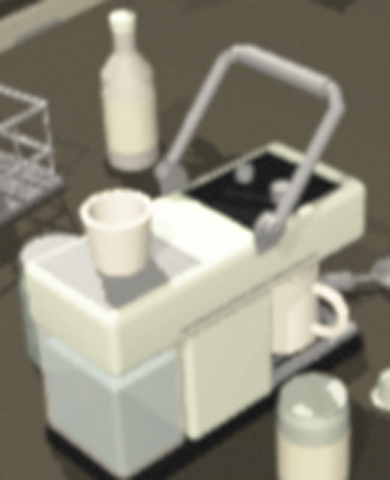

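The crops show the machine turned slightly. In the top view the large button is at about (261,192), the small one at (279,196), and the bar runs from about (248,195) to (293,202). The fitted top is 120 wide at z 0.195 with yaw about -9.7°, which agrees with the given sizes. I'll start by rising, turning the tool to match and shutting the fingers.

```bash
python3 -m pendant '[[[0,0,-0.7,0,0,0.71,-1],[0,0,-0.7,0,0,0.71,-1],[0,0,-0.7,0,0,0.71,-1],[0,0,-0.7,0,0,0.71,-1],[0,0,-0.7,0,0,0.71,-1],[0,0,-0.7,0,0,0.71,-1],[0,0,-0.7,0,0,0.71,-1],[0,0,-0.7,0,0,0.71,-1]]]' 20
cat >> h.py <<'E'
from scipy.spatial.transform import Rotation as Ro
def ray(u,v,z,K,T):
    d=T[:3,:3].T@np.array([(u-K[0,2])/K[0,0],-(v-K[1,2])/K[1,1],-1]); c=-T[:3,:3].T@T[:3,3]
    return c+d*(z-c[2])/d[2]
def off(g):
    "tool-frame rows*20mm to bring TCP to g"
    s=r.get_state(); R=Ro.from_euler('xyz',s['eef_rot'],degrees=True)
    print('t',s['time_s'],'tcp',s['tcp_pos'].round(4),'rot',s['eef_rot'].round(1),'F',s['contact_force'].round(1)); print('off(x20mm)',(R.inv().apply(np.array(g)-s['tcp_pos'])/.02).round(2))
E
python3 - <<'E'
from h import *
z=np.load('top0.npz'); f,K,T=z['f'],z['K'],z['T']; p=cloud(z['d'],K,T)
print('btnL',ray(260.7,192.3,.206,K,T),'btnS',ray(279.3,196,.206,K,T))
m=(abs(p[...,2]-.195)<.012)&(abs(p[...,1]+.075)<.12)&(p[...,0]>.45)&(p[...,0]<.84)
# colour route: white pixels' rays on z=.195 and side edges
n,l,s,c=cv2.connectedComponentsWithStats(cv2.morphologyEx(m.astype(np.uint8),cv2.MORPH_OPEN,np.ones((3,3))))
v,u=np.nonzero(np.isin(l,[i for i in range(1,n) if s[i,4]>600]))
q=np.array([ray(a,b,.195,K,T)[:2] for a,b in zip(u,v)])*1000
rc=cv2.minAreaRect(q.astype(np.float32)); print(rc); print(cv2.boxPoints(rc))
yaw=np.radians(-9.7); c=np.array(rc[0])/1000
R=Ro.from_euler('z',yaw)
for nm,a in dict(L=(-76,26,206),S=(-76,-26,206),hinge=(-20,0,208),home=(-145,0,208)).items(): print(nm,(R.apply(np.array(a)/1000)+[*c,0]).round(4))
for n in("scene","top"):
    z=np.load(n+'0.npz'); p=cloud(z['d'],z['K'],z['T'])
    b=R.inv().apply(p.reshape(-1,3)-[*c,0]); k=(b[:,2]>.27)&(b[:,2]<.34)&(abs(b[:,1])<.045)&(abs(b[:,0]+.1)<.1); print(n,k.sum(),np.median(b[k],0).round(4),np.percentile(b[k],[5,95],0).round(4).tolist())
    k=(b[:,2]>.235)&(b[:,2]<.285)&(abs(abs(b[:,1])-.069)<.015)&(abs(b[:,0]+.1)<.1)
    e=b[k]; print('arms y',np.median(e[e[:,1]>0],0),np.median(e[e[:,1]<0],0), np.degrees(np.median(np.arctan2(e[:,2]-.208,-.02-e[:,0]))))
off([.55,-.055,.36])
E
```

```text
time_s: 0.9
tcp_pos: [0.1517, -0.6575, 0.3606]
eef_rot: [179.9, -0.0, 170.2]
contact_force: [0.9, -0.1, -0.1]
gripper_width: 0.0294
gripper_force: 0.0
btnL [ 0.58982925 -0.0356811   0.206     ] btnS [ 0.5796242  -0.08694054  0.206     ]
((654.819091796875, -71.92901611328125), (119.90142059326172, 298.3157958984375), 80.26744079589844)
[[ 497.67328  -105.80183 ]
 [ 791.6956   -156.23196 ]
 [ 811.9649    -38.056206]
 [ 517.94257    12.373932]]
L [ 0.5843 -0.0335  0.206 ]
S [ 0.5755 -0.0848  0.206 ]
hinge [ 0.6351 -0.0686  0.208 ]
home [ 0.5119 -0.0475  0.208 ]
scene 184 [-0.09    0.0017  0.3054] [[-0.0982, -0.0394, 0.295], [-0.0867, 0.041, 0.3092]]
arms y [-0.05637535  0.07051119  0.26073151] [-0.05483574 -0.06766728  0.26029501] 56.0236170176348
top 245 [-1.026e-01 -1.000e-04  3.074e-01] [[-0.1099, -0.0402, 0.3011], [-0.0939, 0.0404, 0.3126]]
arms y [-0.0601595   0.06768449  0.26310986] [-0.05786511 -0.06909533  0.2566958 ] 53.48108641922151
t 0.9 tcp [ 0.1517 -0.6575  0.3606] rot [179.9  -0.  170.2] F [ 0.9 -0.1 -0.1]
off(x20mm) [-14.47  33.08   0.05]
```

```bash
python3 -m pendant '[[[-0.44,0.97,0,0,0,0,-1],[-0.44,0.97,0,0,0,0,-1],[-0.44,0.97,0,0,0,0,-1],[-0.44,0.97,0,0,0,0,-1],[-0.44,0.97,0,0,0,0,-1],[-0.44,0.97,0,0,0,0,-1],[-0.44,0.97,0,0,0,0,-1],[-0.44,0.97,0,0,0,0,-1]]]'
python3 -m pendant '[[[-0.44,0.97,0,0,0,0,-1],[-0.44,0.97,0,0,0,0,-1],[-0.44,0.97,0,0,0,0,-1],[-0.44,0.97,0,0,0,0,-1],[-0.44,0.97,0,0,0,0,-1],[-0.44,0.97,0,0,0,0,-1],[-0.44,0.97,0,0,0,0,-1],[-0.44,0.97,0,0,0,0,-1]]]'
python3 -m pendant '[[[-0.44,0.97,0,0,0,0,-1],[-0.44,0.97,0,0,0,0,-1],[-0.44,0.97,0,0,0,0,-1],[-0.44,0.97,0,0,0,0,-1],[-0.44,0.97,0,0,0,0,-1],[-0.44,0.97,0,0,0,0,-1],[-0.44,0.97,0,0,0,0,-1],[-0.44,0.97,0,0,0,0,-1]]]'
python3 -c "
from h import *
off([.5631,-.0562,.36])"
```

```text
time_s: 1.7
tcp_pos: [0.2477, -0.5157, 0.3601]
eef_rot: [180.0, -0.0, 170.3]
contact_force: [-0.2, -0.6, -0.8]
gripper_width: 0.0003
gripper_force: 0.0
time_s: 2.5
tcp_pos: [0.3432, -0.3746, 0.3603]
eef_rot: [180.0, -0.0, 170.3]
contact_force: [0.4, -1.3, -0.7]
gripper_width: 0.0003
gripper_force: 0.0
time_s: 3.3
tcp_pos: [0.4388, -0.2336, 0.3603]
eef_rot: [180.0, -0.0, 170.3]
contact_force: [0.9, 0.2, -0.9]
gripper_width: 0.0004
gripper_force: 0.0
t 3.3 tcp [ 0.4388 -0.2336  0.3603] rot [180.   -0.  170.3] F [ 0.9  0.2 -0.9]
off(x20mm) [-4.63  9.79  0.01]
```

```bash
python3 -m pendant '[[[-0.44,0.97,0,0,0,0,-1],[-0.44,0.97,0,0,0,0,-1],[-0.44,0.97,0,0,0,0,-1],[-0.44,0.97,0,0,0,0,-1],[-0.44,0.97,0,0,0,0,-1],[-0.44,0.97,0,0,0,0,-1],[-0.44,0.97,0,0,0,0,-1],[-0.44,0.97,0,0,0,0,-1]]]'
python3 -m pendant '[[[-0.4,0.75,0,0,0,0,-1],[-0.3,0.6,0,0,0,0,-1],[-0.25,0.45,0,0,0,0,-1],[-0.16,0.23,0,0,0,0,-1],[0,0,0.2,0,0,0,-1],[0,0,0.2,0,0,0,-1],[0,0,0.2,0,0,0,-1],[0,0,0.2,0,0,0,-1]]]'
python3 - <<'E'
from h import *
off([.5631,-.0562,.36])
a=[]
for n in("top","scene"):
    f=cap(n)[0]
    x,y,w,h=(190,130,130,160) if n=="scene" else (210,115,140,140)
    a.append(cv2.resize(f[y:y+h,x:x+w],(390,480)if n=="scene" else (400,400)))
a[0]=cv2.copyMakeBorder(a[0],0,80,0,0,cv2.BORDER_CONSTANT)
cv2.imwrite('pics/a1.png',np.hstack(a))
E
```

```text
time_s: 4.1
tcp_pos: [0.5344, -0.0925, 0.3602]
eef_rot: [-180.0, -0.0, 170.3]
contact_force: [0.3, 0.2, -0.2]
gripper_width: 0.0003
gripper_force: 0.0
time_s: 4.9
tcp_pos: [0.5626, -0.0575, 0.3442]
eef_rot: [180.0, -0.0, 170.2]
contact_force: [-0.4, -0.0, 0.6]
gripper_width: 0.0002
gripper_force: 0.0
t 4.9 tcp [ 0.5626 -0.0575  0.3442] rot [180.   -0.  170.2] F [-0.4 -0.   0.6]
off(x20mm) [-0.01  0.07 -0.79]
```

View pics/a1.png

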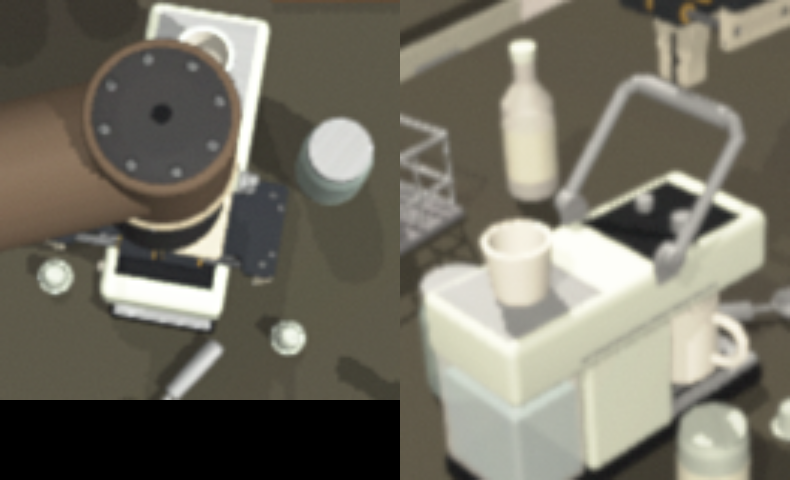

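The scene crop (right) shows the closed fingertips at about (680,82), just above the middle of the bar at (680,95), and nothing has moved. I'll push along the arc.

```bash
python3 -m pendant '[[[0.19,0,0.21,0,0,0,-1],[0.19,0,0.21,0,0,0,-1],[0.19,0,0.21,0,0,0,-1],[0.19,0,0.21,0,0,0,-1],[0.17,0,0.21,0,0,0,-1],[0.17,0,0.21,0,0,0,-1],[0.17,0,0.21,0,0,0,-1],[0.17,0,0.21,0,0,0,-1]]]'
python3 - <<'E'
from h import *
off([.5631,-.0562,.36])
f=cap("scene")[0][130:290,190:320]; cv2.imwrite('pics/a2.png',cv2.resize(f,None,fx=3,fy=3))
E
```

```text
time_s: 5.8
tcp_pos: [0.5334, -0.0523, 0.3114]
eef_rot: [-180.0, -0.0, 170.3]
contact_force: [-3.2, 1.0, 4.1]
gripper_width: 0.0004
gripper_force: 2.3
t 5.8 tcp [ 0.5334 -0.0523  0.3114] rot [-180.    -0.   170.3] F [-3.2  1.   4.1]
off(x20mm) [-1.49  0.06 -2.43]
```

View pics/a2.png

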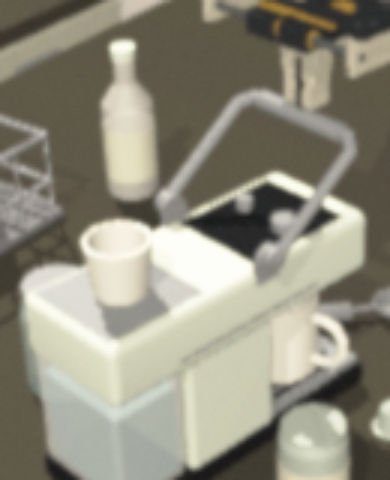

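The bar at about (300,115) hides the bottom of the fingertips at (305,100), and the force on the tool points forward. So the tip is on the bar's front flank, too far ahead. I'll move clear of it and measure the bar's angle.

```bash
python3 -m pendant '[[[0.5,0,0,0,0,0,-1],[0.5,0,0,0,0,0,-1],[0,0,-0.5,0,0,0,-1],[0,0,-0.6,0,0,0,-1],[0,0,-0.6,0,0,0,-1],[0,0,-0.6,0,0,0,-1],[0,0,0,0,0,0,-1],[0,0,0,0,0,0,-1]]]'
cat > lev.py <<'E'
from h import *
R=Ro.from_euler('z',-9.73,degrees=True); c=np.array([.6548,-.0719,0])
def lever():
    f,d,K,T=cap("scene")
    b=R.inv().apply(cloud(d,K,T).reshape(-1,3)-c); rr=np.hypot(b[:,0]+.02,b[:,2]-.208)
    k=(abs(abs(b[:,1])-.069)<.012)&(rr>.04)&(rr<.115)&(b[:,2]>.21)&(b[:,0]<-.02)
    print('arm deg',np.degrees(np.percentile(np.arctan2(b[k,2]-.208,-.02-b[k,0]),[20,50,80])).round(1),k.sum())
    k=(abs(b[:,1])<.045)&(abs(rr-.125)<.02)&(b[:,2]>.208)&(b[:,0]<-.02)
    print('bar',np.median(b[k],0).round(4),'top z',np.percentile(b[k,2],95).round(4),k.sum())
    s=r.get_state(); tip=R.inv().apply(s['tcp_pos']-c)-[0,0,.022]; print('tip in machine',tip.round(4),s['time_s'],s['contact_force'].round(1))
lever()
E
python3 lev.py
```

```text
time_s: 6.65
tcp_pos: [0.515, -0.0488, 0.3571]
eef_rot: [180.0, 0.0, 170.3]
contact_force: [0.0, 0.8, -1.3]
gripper_width: 0.0004
gripper_force: 0.0
arm deg [38.3 40.1 43.3] 259
bar [-0.1091  0.0005  0.2836] top z 0.288 178
tip in machine [-0.1419 -0.001   0.3346] 6.7 [-0.2  0.1 -0.2]
```

```bash
python3 -m pendant '[[[-0.6,0,0,0,0,0,-1],[-0.65,0,0,0,0,0,-1],[0,0,0.5,0,0,0,-1],[0,0,0.5,0,0,0,-1],[0,0,0.5,0,0,0,-1],[0,0,0.2,0,0,0,-1],[0,0,0.2,0,0,0,-1],[0,0,0.15,0,0,0,-1]]]'
python3 -m pendant '[[[0.05,0,0.15,0,0,0,-1],[0.05,0,0.15,0,0,0,-1],[0.08,0,0.15,0,0,0,-1],[0.1,0,0.2,0,0,0,-1],[0.1,0,0.2,0,0,0,-1],[0.1,0,0.2,0,0,0,-1],[0.1,0,0.2,0,0,0,-1],[0,0,0,0,0,0,-1]]]'
python3 lev.py
```

```text
time_s: 7.5
tcp_pos: [0.5394, -0.0531, 0.3158]
eef_rot: [180.0, 0.0, 170.3]
contact_force: [0.0, 0.4, -0.3]
gripper_width: 0.0005
gripper_force: 0.0
time_s: 8.3
tcp_pos: [0.5277, -0.0511, 0.2902]
eef_rot: [-180.0, -0.0, 170.3]
contact_force: [0.2, 0.4, -0.8]
gripper_width: 0.0006
gripper_force: 0.0
arm deg [26.4 28.6 30.7] 242
bar [-0.1189  0.0062  0.2765] top z 0.3117 367
tip in machine [-0.1284 -0.0009  0.2685] 8.35 [ 0.  -0.2  0.3]
```

```bash
python3 -m pendant '[[[0.11,0,0.24,0,0,0,-1],[0.11,0,0.24,0,0,0,-1],[0.11,0,0.24,0,0,0,-1],[0.11,0,0.24,0,0,0,-1],[0.05,0,0.27,0,0,0,-1],[0.05,0,0.27,0,0,0,-1],[0.05,0,0.27,0,0,0,-1],[0.05,0,0.25,0,0,0,-1]]]'
python3 lev.py
python3 -m pendant '[[[0.01,0,0.1,0,0,0,-1],[0.01,0,0.1,0,0,0,-1],[0,0,0.1,0,0,0,-1],[0,0,0.07,0,0,0,-1],[0,0,0.05,0,0,0,-1],[0,0,0.05,0,0,0,-1],[0,0,0,0,0,0,-1],[0,0,0,0,0,0,-1]]]'
python3 lev.py
```

```text
time_s: 9.15
tcp_pos: [0.5151, -0.049, 0.2499]
eef_rot: [-180.0, -0.0, 170.3]
contact_force: [-0.5, -0.1, 0.4]
gripper_width: 0.0002
gripper_force: 0.7
arm deg [5.6 7.7 9.6] 201
bar [-0.1288  0.008   0.2646] top z 0.3167 628
tip in machine [-0.1418 -0.001   0.2272] 9.2 [ 0.4 -0.2  0.1]
time_s: 10.0
tcp_pos: [0.5152, -0.0489, 0.2411]
eef_rot: [180.0, 0.0, 170.3]
contact_force: [1.3, 1.1, -0.2]
gripper_width: 0.0004
gripper_force: 0.0
arm deg [2.6 3.9 5.6] 136
bar [-0.128   0.0096  0.2651] top z 0.3114 668
tip in machine [-0.1415 -0.0009  0.2192] 10.05 [-0.3  0.6 -1.1]
```

```bash
python3 -m pendant '[[[0,0,0.05,0,0,0,-1],[0,0,0.05,0,0,0,-1],[0,0,0.05,0,0,0,-1],[0,0,0,0,0,0,-1],[0,0,0,0,0,0,-1],[0,0,0,0,0,0,-1],[0,0,0,0,0,0,-1],[0,0,0,0,0,0,-1]]]'
python3 lev.py
```

```text
time_s: 10.85
tcp_pos: [0.5152, -0.0489, 0.239]
eef_rot: [180.0, 0.1, 170.3]
contact_force: [-3.1, 1.4, 5.9]
gripper_width: 0.0004
gripper_force: 3.4
arm deg [2.3 3.1 5. ] 120
bar [-0.1275  0.009   0.2682] top z 0.312 686
tip in machine [-0.1415 -0.0009  0.217 ] 10.9 [-2.6  1.4  7. ]
```

```bash
python3 -m pendant '[[[0,0,0.03,0,0,0,-1],[0,0,0.03,0,0,0,-1],[0,0,0.02,0,0,0,-1],[0,0,0,0,0,0,-1],[0,0,0,0,0,0,-1],[0,0,0,0,0,0,-1],[0,0,0,0,0,0,-1],[0,0,0,0,0,0,-1]]]'
python3 lev.py
```

```text
time_s: 11.7
tcp_pos: [0.5152, -0.0489, 0.2386]
eef_rot: [180.0, 0.1, 170.3]
contact_force: [-5.9, 2.7, 15.2]
gripper_width: 0.0006
gripper_force: 8.0
arm deg [2.  3.2 5. ] 122
bar [-0.1275  0.0088  0.2679] top z 0.3118 677
tip in machine [-0.1414 -0.001   0.2166] 11.75 [-6.8  2.9 15.9]
```

The lever is at its hard stop: bar top at z 217 and 15 N pressing. I'll lift off and check the lever and the buttons.

```bash
python3 -m pendant '[[[0,0,-0.2,0,0,0,-1],[0,0,-0.5,0,0,0,-1],[0,0,-0.7,0,0,0,-1],[0,0,-0.7,0,0,0,-1],[0,0,-0.5,0,0,0,-1],[0,0,0,0,0,0,-1],[0,0,0,0,0,0,-1],[0,0,0,0,0,0,-1]]]'
python3 - <<'E'
from h import *
f,d,K,T=cap("scene")
cv2.imwrite('pics/b1.png',cv2.resize(f[160:260,210:340],None,fx=5,fy=5,interpolation=cv2.INTER_CUBIC))
np.savez('b1.npz',f=f,d=d,K=K,T=T)
E
python3 lev.py; python3 -c "
from h import *
off([.586,-.0345,.28])"
```

```text
time_s: 12.55
tcp_pos: [0.5146, -0.0489, 0.2878]
eef_rot: [-180.0, -0.1, 170.3]
contact_force: [-0.4, -0.4, -0.3]
gripper_width: 0.0007
gripper_force: 0.0
arm deg [2.3 3.2 4.9] 124
bar [-0.1311  0.0023  0.2696] top z 0.2995 273
tip in machine [-0.1419 -0.001   0.2659] 12.65 [ 0.6  0.3 -0.9]
t 12.65 tcp [ 0.5147 -0.0489  0.2879] rot [-1.800e+02 -1.000e-01  1.703e+02] F [ 0.6  0.3 -0.9]
off(x20mm) [-3.39  1.31  0.39]
```

View pics/b1.png

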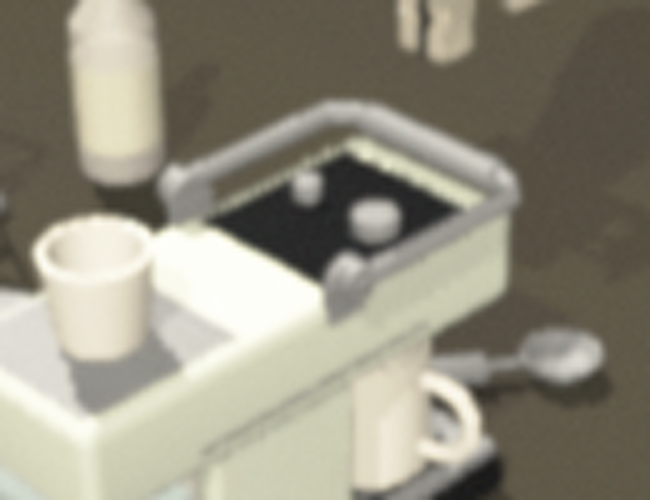

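The lever lies level with its bar over the front edge. The large button's top face is at crop (375,212), or pixel (285,202), and the small one is at (307,182). I'll check these by ray and move over the large button.

```bash
python3 -c "
from h import *
z=np.load('b1.npz')
for a in((285,202.4),(271.4,196.4)): print(ray(*a,.206,z['K'],z['T']).round(4))"
python3 -m pendant '[[[-0.4,0.15,0,0,0,0,-1],[-0.5,0.2,0,0,0,0,-1],[-0.6,0.24,0,0,0,0,-1],[-0.6,0.24,0,0,0,0,-1],[-0.6,0.24,0.2,0,0,0,-1],[-0.5,0.18,0.3,0,0,0,-1],[-0.19,0.06,0.4,0,0,0,-1],[0,0,0.3,0,0,0,-1]]]'
python3 -c "
from h import *
off([.586,-.0345,.228])"
```

```text
[ 0.5913 -0.0359  0.206 ]
[ 0.5858 -0.0846  0.206 ]
time_s: 13.45
tcp_pos: [0.5864, -0.0345, 0.2629]
eef_rot: [-180.0, -0.1, 170.3]
contact_force: [-1.7, 0.0, -0.1]
gripper_width: 0.0009
gripper_force: 0.0
t 13.45 tcp [ 0.5864 -0.0345  0.2629] rot [-1.800e+02 -1.000e-01  1.703e+02] F [-1.7  0.  -0.1]
off(x20mm) [ 0.01 -0.    1.74]
```

```bash
python3 -m pendant '[[[-0.07,0,0.3,0,0,0,-1],[0,0,0.4,0,0,0,-1],[0,0,0.4,0,0,0,-1],[0,0,0.3,0,0,0,-1],[0,0,0.15,0,0,0,-1],[0,0,0.05,0,0,0,-1],[0,0,0.05,0,0,0,-1],[0,0,0,0,0,0,-1]]]'
python3 -m pendant '[[[0,0,0.05,0,0,0,-1],[0,0,0.05,0,0,0,-1],[0,0,0.05,0,0,0,-1],[0,0,0.05,0,0,0,-1],[0,0,0.02,0,0,0,-1],[0,0,0,0,0,0,-1],[0,0,0,0,0,0,-1],[0,0,0,0,0,0,-1]]]'
python3 -c "
from h import *
off([.586,-.0345,.222])"
```

```text
time_s: 14.25
tcp_pos: [0.5877, -0.0348, 0.2317]
eef_rot: [180.0, 0.0, 170.3]
contact_force: [0.5, -0.1, 0.5]
gripper_width: 0.0007
gripper_force: 0.0
time_s: 15.05
tcp_pos: [0.5877, -0.0348, 0.2273]
eef_rot: [180.0, 0.0, 170.3]
contact_force: [-0.9, -0.2, 1.8]
gripper_width: 0.0004
gripper_force: 1.0
t 15.05 tcp [ 0.5877 -0.0348  0.2273] rot [180.    0.  170.3] F [-0.9 -0.2  1.8]
off(x20mm) [ 0.08 -0.    0.26]
```

```bash
python3 -m pendant '[[[0,0,0.05,0,0,0,-1],[0,0,0.05,0,0,0,-1],[0,0,0.05,0,0,0,-1],[0,0,0.05,0,0,0,-1],[0,0,0.04,0,0,0,-1],[0,0,0,0,0,0,-1],[0,0,0,0,0,0,-1],[0,0,0,0,0,0,-1]]]'
python3 -c "
from h import *
off([.586,-.0345,.222])"
```

```text
time_s: 15.85
tcp_pos: [0.5877, -0.0348, 0.2228]
eef_rot: [180.0, 0.0, 170.3]
contact_force: [-2.1, 1.5, 6.1]
gripper_width: 0.0005
gripper_force: 3.2
t 15.85 tcp [ 0.5877 -0.0348  0.2228] rot [180.    0.  170.3] F [-2.1  1.5  6.1]
off(x20mm) [ 0.09 -0.    0.04]
```

```bash
python3 -m pendant '[[[0,0,0.03,0,0,0,-1],[0,0,0.02,0,0,0,-1],[0,0,0,0,0,0,-1],[0,0,0,0,0,0,-1],[0,0,0,0,0,0,-1],[0,0,0,0,0,0,-1],[0,0,0,0,0,0,-1],[0,0,0,0,0,0,-1]]]'
python3 -m pendant '[[[0,0,-0.1,0,0,0,-1],[0,0,-0.1,0,0,0,-1],[0,0,-0.2,0,0,0,-1],[0,0,-0.4,0,0,0,-1],[0,0,-0.6,0,0,0,-1],[0,0,-0.9,0,0,0,-1],[0,0,-0.9,0,0,0,-1],[0,0,-0.9,0,0,0,-1]]]'
python3 -m pendant '[[[0.2,-0.5,-0.9,0,0,0,-1],[0.4,-0.9,-0.3,0,0,0,-1],[0.44,-0.97,0,0,0,0,-1],[0.44,-0.97,0,0,0,0,-1],[0.44,-0.97,0,0,0,0,-1],[0.44,-0.97,0,0,0,0,-1],[0.44,-0.97,0,0,0,0,-1],[0.44,-0.97,0,0,0,0,-1]]]'
python3 -m pendant '[[[0.44,-0.97,0,0,0,0,-1],[0.44,-0.97,0,0,0,0,-1],[0.44,-0.97,0,0,0,0,-1],[0.44,-0.97,0,0,0,0,-1],[0.44,-0.97,0,0,0,0,-1],[0.3,-0.6,0,0,0,0,-1],[0.1,-0.2,0,0,0,0,-1],[0,0,0,0,0,0,-1]]]'
python3 - <<'E'
from h import *
a=[]
for n in("top","scene"):
    f=cap(n)[0]
    x,y,w,h=(190,130,130,160) if n=="scene" else (210,105,140,170)
    a.append(cv2.resize(f[y:y+h,x:x+w],(390,480)))
cv2.imwrite('pics/end.png',np.hstack(a))
E
```

```text
time_s: 16.65
tcp_pos: [0.5877, -0.0348, 0.2219]
eef_rot: [180.0, 0.0, 170.3]
contact_force: [-2.4, 0.6, 6.6]
gripper_width: 0.0004
gripper_force: 3.6
time_s: 17.45
tcp_pos: [0.5877, -0.0348, 0.3048]
eef_rot: [180.0, 0.0, 170.3]
contact_force: [-0.6, -0.2, 0.9]
gripper_width: 0.0007
gripper_force: 0.0
time_s: 18.25
tcp_pos: [0.4976, -0.1679, 0.3267]
eef_rot: [-180.0, -0.1, 170.2]
contact_force: [0.7, 0.0, -0.3]
gripper_width: 0.0003
gripper_force: 0.0
time_s: 19.05
tcp_pos: [0.4284, -0.2693, 0.3272]
eef_rot: [180.0, -0.0, 170.2]
contact_force: [0.1, 0.5, -0.8]
gripper_width: 0.0004
gripper_force: 0.0
```

View pics/end.png

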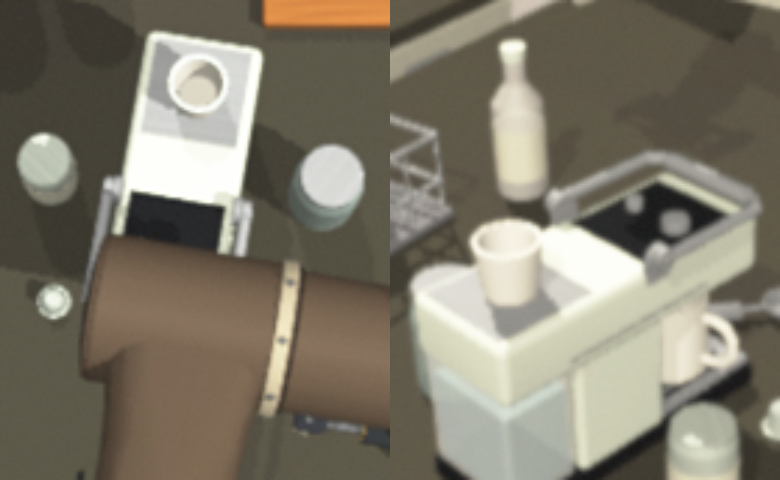

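The final views show the lever level, both buttons out at (633,203) and (675,220), and the cup, mug, jar and can where they were. The hand is clear.

```bash
python3 -c "
from plant import r
print(r.close_job())"
```

```text
the job is handed in; nothing more can be done
None
```

The job is handed in after about 19 s: I pushed the lever home to its stop at about 15 N, pressed the large button about 6 mm in at under 7 N and it came back out, nothing else shifted in the last views, and the hand is withdrawn.

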